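# Third hand at the tube-shelf jig: press the bracket to the board

## Robot

A 6-joint arm with a two-finger parallel gripper is mounted at the origin on the work surface. World frame = base frame: x ahead of the robot, y to its left, z up, the work surface at z = 0. Lengths are in mm, angles in rad, forces in N, time in s.
With the tool pointing down it reaches from about 250 to 850 mm from the base axis. Payload 12.5 kg.
Tool frame: the origin (TCP) lies midway between the tips of the shut fingers; the grasp point (between the pads) lies 19 mm behind it; z points along the fingers, x is the direction in which the jaws open and shut, and the axes are right-handed (so a half turn about z gives the same grasp; the last joint's range is limited). The gripper opens to 93 mm and grips with 3 to 60 N. Pads are 15 mm wide; open, the fingers measure 128 mm over their backs; the gripper's body (75 mm by 188 mm) begins 65 mm behind the grasp point.
Start: joints at [-1.296, 0.351, 1.652, -0, 1.139, -0.085], TCP at [193.666, -514.76, 218.633] pointing down, gripper open.
Joint ranges: [-2.75, 2.75], [-0.79, 2.1], [0.01, 2.65], [-1.57, 4.71], [0.07, 3.14], [-2.87, 2.87]. Speed limits (rad/s): [2.22, 2.22, 2.79, 3.14, 3.14, 3.14].

## Interface

Orientations are given as [roll, pitch, yaw] about the fixed x, y, z axes, in that order (R = Rz(yaw) Ry(pitch) Rx(roll)).
In Python, from cell import telemetry, snapshot, camera_model, env gives the robot as it stands.
- The arm moves only by the tool send_rows, never from a script. Its argument "deltas" is a list of rows, each an object with "delta_pos": the shift along the tool's x, y, z in mm, a list of three; "dr": the turn, a rotation vector about the tool's x, y, z in rad, a list of three; "hand": the finger opening in mm, from 0 to 93. In form: [{"delta_pos": [dx, dy, dz], "dr": [wx, wy, wz], "hand": hand}, ...]. A call has 1 to 10 rows; each row is the pose to reach, as a shift and turn from the pose measured when the call began, along the tool's axes at that moment; what a row does not reach only later rows make up. A row lasts 1/8 s, in which the tool goes at most 62.5 mm and 10.7 degrees, less where a joint would pass 70% of its speed; a pose out of reach is approached as far as the arm can. A call with a gripper value outside its range is refused whole. The fingers move at their own pace and stop on an object; "force" is the grip in N (left out, the last holds). Time passes only in rows, so rows that repeat a pose let the fingers close. It gives the time, the measured TCP pose, the force and the opening at its end, in the units of the state.
- telemetry.sense(): the state, without advancing time (a new reading comes with each control period).
- snapshot(name): name is "side" or "top" or "wrist"; returns the picture (480x640x3 uint8, red, green, blue); there is no depth.
- camera_model(name): a dict with "camera_matrix" (3x3 intrinsics, pixels), "pose" (4x4, takes a point from camera to world coordinates). Camera axes: x right, y up, looking along -z (the intrinsics and any distortion apply to the point x, -y, -z); pixel columns grow to the right and rows downward; lengths in mm; the calibration is good to about 2 mm. A picture is of the moment at which its call begins: read the wrist's pose just before it. camera_model takes no time and is no camera call; for the wrist camera it gives the pose at the moment of the call.
- env.sign_off(): hands the job in, once; it reports no verdict.
The state is a dict: "time": time; "joint_pos": joint angles; "qvel": joint speeds; "effort": joint torques, N m; "position": TCP position; "tool_rot": TCP orientation; "ft_force": force on the tool from outside, world axes, zero at the start; "wrist_torque": the same for the moment, N m; "width": finger opening in mm.
Only numpy, scipy, OpenCV 4.12 (cv2) and the standard library are available. Lean on these libraries where they do the work, as an engineer would, in place of code of your own. Each camera call takes 0.05 s, during which the arm holds its last target.

## Task

Be my third hand at the shelf jig: take the large loose pine bracket, set it flat in the jig's empty pocket with its tall square end towards the clamped board, and slide it up flush and square against the board. Press it there with a steady push of about 12 newtons (anything from 5 to 20 is fine) for at least two seconds, without ramming the board and without disturbing the other things on the bench. Finish while still holding it pressed like that, so that I can drive the screws from behind: do not let go or ease off at the end.

Things in the scene. Friction and masses are not known exactly. Their poses are not given: they have to be found in the camera images.
- bracket: the large loose pine bracket, standing on its flat underside: a wedge-shaped block 76 long (x) x 36 thick (y) x 70 high, 60 to 120 g. Its +x end is the tall square end face. From there the top is level for 38 mm, then slopes down to a toe 24 high at the -x end. The two sides, 36 mm apart, are flat and upright. Origin: centre of the underside
- bracket_grip (a point): point inside the large bracket's tall part: mid-thickness, 23 mm behind the tall end face, 35 mm above the underside; x points to the tall end, z up
- pocket (a point): the jig's empty pocket: point on its floor (18 mm above the bench) at the foot of the board's near face, midway between the two cheeks. x points level and square into the board, y along the board. The cheeks are strips 14 high, parallel to x, from 10 to 76 mm before the board, inner faces 40 mm apart (46 in the top 4 mm), so the bracket has 2 mm to spare on each side
- jig: plywood assembly jig, screwed to the bench. Origin on the bench straight below pocket, same axes. Base 18 thick, from x = -100 to 72 and y = -155 to 335 mm. A second pocket, already filled, lies 180 mm to +y. Spring clamps hold the board at y = -118 and 298 mm; their handles lean outwards to y = -195 and 375 mm and up to 140 mm above the bench
- board: pine shelf board with round holes, 450 long x 72 high x 18 thick, on edge on the jig base, clamped near each end; rigid, does not give. Near face is the plane x = 0, from y = -135 to 315 mm; origin and axes as pocket. One bracket of the large size is already screwed to it 180 mm to +y
- small_bracket: bystander: a smaller pine bracket of the same shape, 58 long x 24 thick x 46 high, that does not belong on this shelf; origin at the centre of its underside
- offcut: bystander: a plain rectangular pine offcut 85 x 36 x 30 high; origin at the centre of its underside
- square: bystander: a try square lying flat: dark wooden stock 20 x 100 x 16 high (origin under its centre) with a steel blade 150 x 30 along +x from it
- pencil: bystander: a flat carpenter's pencil about 175 x 14 x 8 high lying along its x axis; origin under the middle
- screw_tray: bystander: an open grey tray of screws 110 x 85 x 32 high; origin under its centre
- glue: bystander: a white glue bottle standing up, 54 across, 160 high; origin under its centre
- spare_clamp: bystander: a spare spring clamp lying flat on the bench, about 100 long, 24 high; origin under its pivot
- driver: bystander: the colleague's cordless driver lying on its side, about 165 x 210 x 57 high; origin under the motor barrel
Not all that is in view belongs to the job. What is shaped like the bracket but blue, red or white is not meant.

How it is judged:
By the outcome, as a careful person would: the job done as asked, in the order asked, and still so for the second after the job is handed in, while the arm keeps its last pose, push and grip.
It also fails if it takes over 61 s, if anything falls off the work surface, if the arm or the gripper's body presses on something with over 40 N, if the wrist force passes 120 N, or if a joint passes its speed limit or range.

## Working session

There is one attempt and no reset: what is moved stays moved. The work goes in short steps, Python scripts to look and compute and a tool call to move; the robot and the scene stay as the last step left them, time stands still between calls to the robot, and variables do not carry over. Pictures are saved under pics/ and viewed, and the job is handed in when it is done.

Besides the shell and the picture viewer there is one more tool, called as name(argument=value, ...), one argument or row to a line, values as JSON. send_rows: Moves the arm, as the interface text tells. Its arguments: {"type":"object","properties":{"deltas":{"type":"array","items":{"type":"object","properties":{"delta_pos":{"type":"array","items":{"type":"number"}},"dr":{"type":"array","items":{"type":"number"}},"hand":{"type":"number"}}}},"force":{"type":"number"}},"required":["deltas"]}

```bash
mkdir -p pics; ls; python3 - <<'E'
from cell import telemetry, snapshot, camera_model, env
import cv2
s=telemetry.sense(); print(s)
for n in ["side","top","wrist"]:
    m=camera_model(n); print(n,m)
    cv2.imwrite(f"pics/{n}0.png",snapshot(n)[:,:,::-1])
E
```

```text
pics
{'time': 0.0, 'joint_pos': array([-1.29560436e+00,  3.51203692e-01,  1.65240632e+00, -3.86425354e-05,
        1.13910642e+00, -8.45883515e-02]), 'qvel': array([ 0.00145615,  0.00023949,  0.00069213, -0.00131097, -0.00032387,
        0.00148405]), 'effort': array([-1.63461671e-03, -4.97320068e+01, -2.85253787e+01,  6.98106294e-02,
        2.56495544e-02, -8.26569908e-05]), 'position': array([ 193.56638265, -514.45164088,  218.12601096]), 'tool_rot': array([-3.14153266e+00,  1.12272562e-03, -1.21099979e+00]), 'ft_force': array([ 0.40977368, -0.69826792,  0.51790874]), 'wrist_torque': array([-0.0135768 , -0.01970748,  0.02963874]), 'width': 93.41131308011832}
side {'camera_matrix': array([[559.62381883,   0.        , 306.99272139],
       [  0.        , 559.62381883, 231.94647516],
       [  0.        ,   0.        ,   1.        ]]), 'pose': array([[ 9.24287504e-01,  1.88524872e-01, -3.31890016e-01,
         3.74032286e+01],
       [-3.81597071e-01,  4.36500945e-01, -8.14770275e-01,
        -1.39421482e+03],
       [-8.73415607e-03,  8.79730241e-01,  4.75392908e-01,
         8.2559
[... 453 characters left out ...]
       [-1.48805947e-02,  1.10861792e-01,  9.93724424e-01,
         1.43743160e+03],
       [ 0.00000000e+00,  0.00000000e+00,  0.00000000e+00,
         1.00000000e+00]])}
wrist {'camera_matrix': array([[416.31778569,   0.        , 312.79655496],
       [  0.        , 416.31778569, 237.26265503],
       [  0.        ,   0.        ,   1.        ]]), 'pose': array([[ 3.52620471e-01,  8.96776448e-01,  2.67302836e-01,
         2.68184227e+02],
       [-9.35766425e-01,  3.37918618e-01,  1.00758153e-01,
        -4.86241151e+02],
       [ 3.09341134e-05, -2.85662407e-01,  9.58330313e-01,
         3.84194074e+02],
       [ 0.00000000e+00,  0.00000000e+00,  0.00000000e+00,
         1.00000000e+00]])}
```

View pics/top0.png

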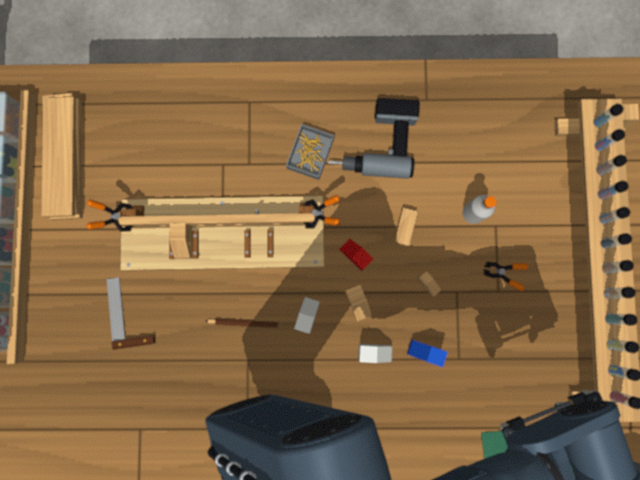

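View pics/side0.png

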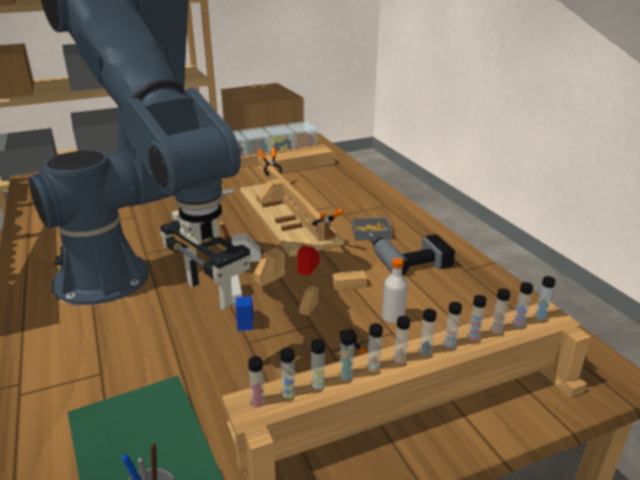

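View pics/wrist0.png

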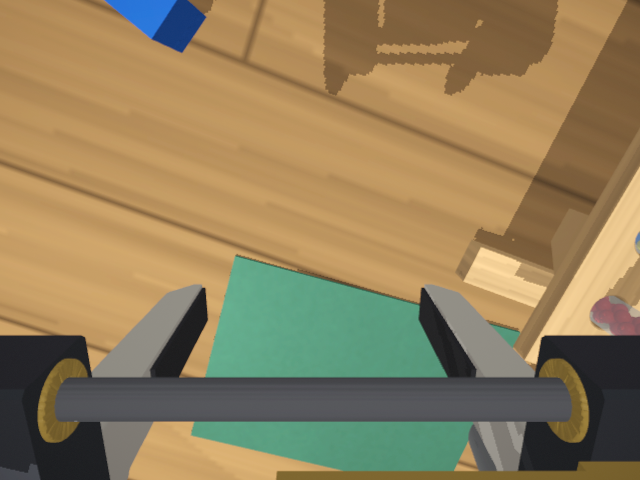

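The top view shows the jig around (222,240), with the empty pocket near (259,242). The large pine bracket is in shadow near (358,302) and the small one is near (430,283). I'll zoom in.

```bash
python3 - <<'E'
import cv2
i=cv2.imread("pics/top0.png")
a=cv2.resize(i[180:290,90:350],None,fx=3,fy=3,interpolation=cv2.INTER_CUBIC)
b=cv2.resize(i[260:340,320:450],None,fx=6,fy=6,interpolation=cv2.INTER_CUBIC)
cv2.imwrite("pics/za.png",a);cv2.imwrite("pics/zb.png",cv2.convertScaleAbs(b,alpha=1.6))
s=cv2.imread("pics/side0.png")
cv2.imwrite("pics/zs.png",cv2.resize(s[170:330,220:380],None,fx=3.7,fy=3.7,interpolation=cv2.INTER_CUBIC))
E
```

```text
(no output)
```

View pics/za.png

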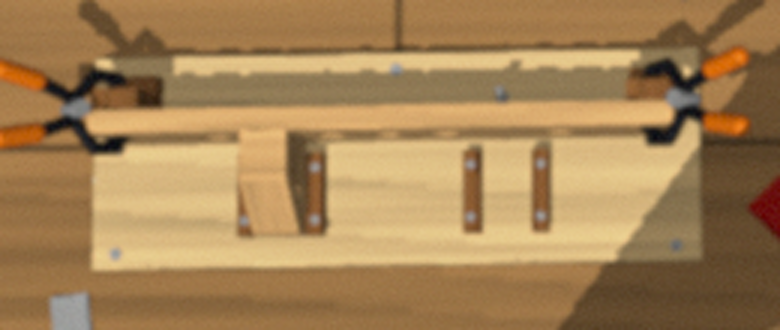

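View pics/zb.png

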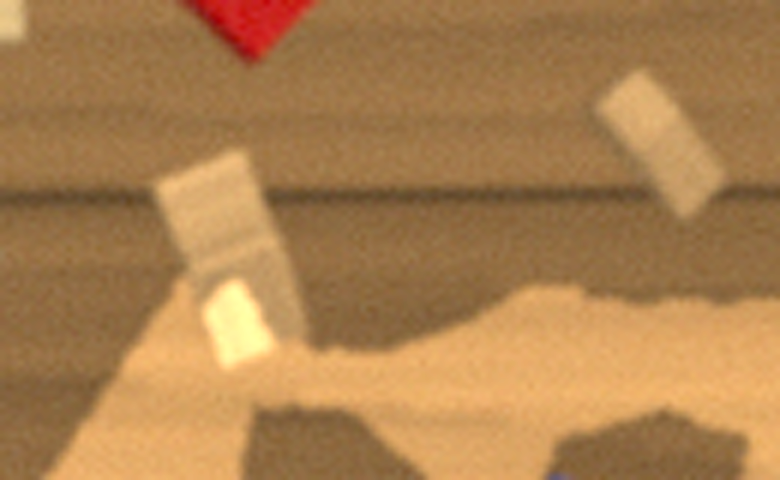

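View pics/zs.png

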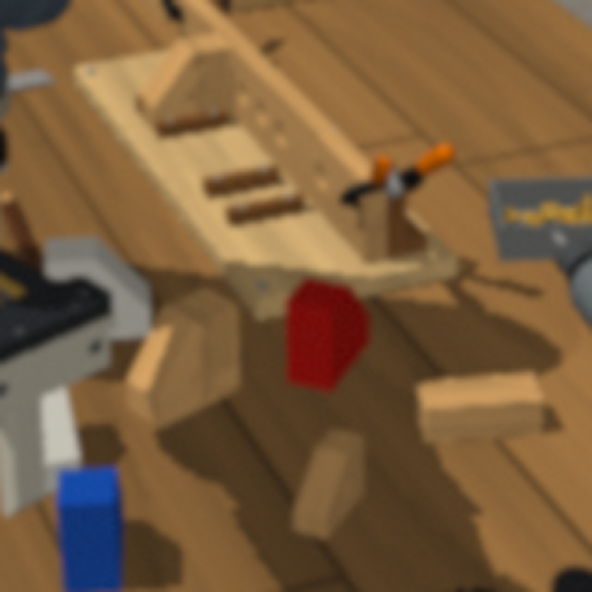

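```bash
cat > h.py <<'E'
import numpy as np, cv2
from scipy.spatial.transform import Rotation as R
def ray(m,uv,z):
    K=np.array(m["camera_matrix"]);T=np.array(m["pose"])
    uv=np.atleast_2d(np.array(uv,float))
    d=np.c_[(uv[:,0]-K[0,2])/K[0,0],-(uv[:,1]-K[1,2])/K[1,1],-np.ones(len(uv))]@T[:3,:3].T
    return T[:3,3]+d*((z-T[2,3])/d[:,2])[:,None]
def proj(m,P):
    K=np.array(m["camera_matrix"]);T=np.array(m["pose"])
    c=(np.atleast_2d(P)-T[:3,3])@T[:3,:3]
    return np.c_[K[0,2]+K[0,0]*c[:,0]/-c[:,2],K[1,2]-K[1,1]*c[:,1]/-c[:,2]]
E
python3 - <<'E'
from h import *; from cell import *
m=camera_model("top"); np.set_printoptions(precision=1,suppress=True)
zb=lambda p:np.array(p)/6+[319.6,259.6]
za=lambda p:np.array(p)/3+[89.7,179.7]
p=ray(m,zb([[155,185],[245,150],[278,238],[190,275]]),70);print(p,np.linalg.norm(np.diff(p,axis=0),axis=1))
print("toe",ray(m,zb([[220,370],[305,342]]),24))
print("cheeks",ray(m,za([[472,148],[472,230],[541,146],[541,229]]),32))
print("jig base near",ray(m,za([[92,270],[702,261]]),18))
print("board top near edge",ray(m,za([[92,135],[672,125]]),90))
print("filled bracket",ray(m,za([[240,178],[285,176]]),88))
E
```

```text
[[ 447.2 -148.1   70. ]
 [ 460.3 -182.6   70. ]
 [ 426.8 -194.7   70. ]
 [ 413.  -161.    70. ]] [37.  35.7 36.4]
toe [[ 375.7 -174.1   24. ]
 [ 386.4 -207.6   24. ]]
cheeks [[596.1  84.1  32. ]
 [530.6  83.7  32. ]
 [597.2  29.   32. ]
 [530.9  28.9  32. ]]
jig base near [[502.1 390.4  18. ]
 [505.4 -98.4  18. ]]
board top near edge [[601.3 368.3  90. ]
 [605.  -76.7  90. ]]
filled bracket [[567.3 254.2  88. ]
 [568.6 219.7  88. ]]
```

send_rows(
  deltas=[
    {"delta_pos": [-34, -49, 0], "dr": [0, 0, 0], "hand": 93},
    {"delta_pos": [-68, -98, 0], "dr": [0, 0, 0], "hand": 93},
    {"delta_pos": [-102, -147, 0], "dr": [0, 0, 0], "hand": 93},
    {"delta_pos": [-136, -196, 0], "dr": [0, 0, 0], "hand": 93},
    {"delta_pos": [-170, -245, 0], "dr": [0, 0, 0], "hand": 93},
    {"delta_pos": [-204, -294, 0], "dr": [0, 0, 0], "hand": 93},
    {"delta_pos": [-235, -343, 0], "dr": [0, 0, 0], "hand": 93},
    {"delta_pos": [-235, -343, 0], "dr": [0, 0, 0], "hand": 93},
    {"delta_pos": [-235, -343, 0], "dr": [0, 0, 0], "hand": 93},
  ],
)

```text
time: 1.27
position: [431.6, -173.9, 218.3]
tool_rot: [3.141, 0.001, -1.21]
ft_force: [-0.0, -0.0, 0.2]
width: 93.2
```

```bash
python3 - <<'E'
from h import *; from cell import *
s=telemetry.sense(); m=camera_model("wrist"); i=snapshot("wrist")[:,:,::-1]
cv2.imwrite("pics/w1.png",i); import pickle; pickle.dump(m,open("w1.pkl","wb"))
print(s["time"],s["position"],s["tool_rot"],m["pose"])
E
```

```text
1.275 [ 431.63528222 -173.92603698  218.29262408] [ 3.14118057e+00  1.02907214e-03 -1.21033957e+00] [[ 3.53218129e-01  8.96425133e-01  2.67691864e-01  5.06290162e+02]
 [-9.35540995e-01  3.38451374e-01  1.01062920e-01 -1.45614201e+02]
 [-5.33778549e-06 -2.86133968e-01  9.58189622e-01  3.84275889e+02]
 [ 0.00000000e+00  0.00000000e+00  0.00000000e+00  1.00000000e+00]]
```

View pics/w1.png

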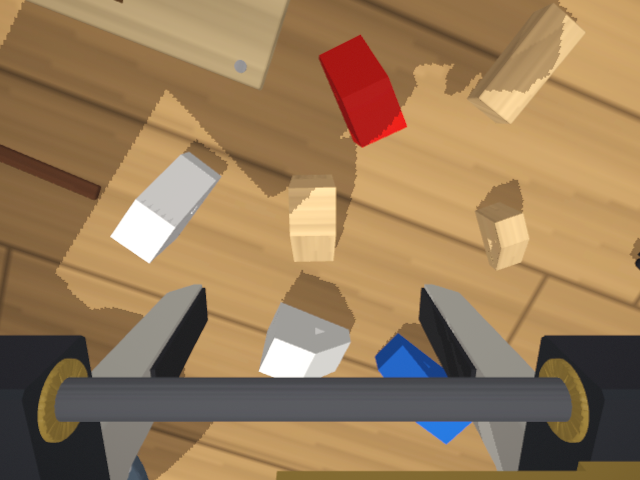

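The bracket is at (313,220) and square to the jaws. I'll zoom in for its edges.

```bash
python3 - <<'E'
import cv2
i=cv2.imread("pics/w1.png")
cv2.imwrite("pics/w1z.png",cv2.resize(i[165:275,265:365],None,fx=5.4,fy=5.4,interpolation=cv2.INTER_CUBIC))
E
```

```text
(no output)
```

View pics/w1z.png

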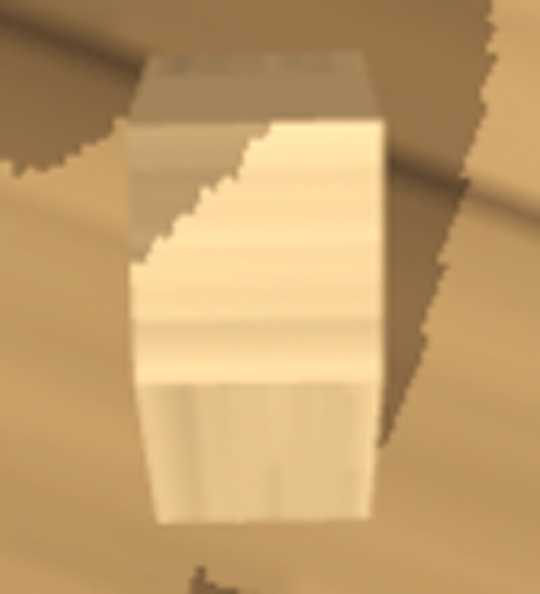

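```bash
python3 - <<'E'
from h import *; import pickle
m=pickle.load(open("w1.pkl","rb")); np.set_printoptions(precision=2,suppress=True)
z=lambda p:np.array(p)/5.4+[264.6,164.6]
p=ray(m,z([[126.,120],[384,119],[383,382],[137,384]]),70); t=ray(m,z([[157,522],[370,519]]),24)
print(p,np.linalg.norm(np.diff(p,axis=0),axis=1)); print(t,np.linalg.norm(t[0]-t[1]))
e=(p[0]+p[1])/2; tt=t.mean(0); b=e-tt; yaw=np.arctan2(b[1],b[0]); print("len",np.hypot(*b[:2]),"yaw",yaw, "yaw face",np.arctan2(*(p[0]-p[1])[[1,0]])-np.pi/2)
g=e[:2]-23*np.array([np.cos(yaw),np.sin(yaw)])
print("grip",g)
r=R.from_euler("xyz",[3.14118,.00103,-1.21034]).as_matrix()
print("tool delta",r.T@(np.r_[g,0]-[431.6,-173.9,0]), "dyaw tool",-(yaw-np.pi/2+1.21034))
E
```

```text
[[ 449.26 -146.94   70.  ]
 [ 462.22 -180.87   70.  ]
 [ 426.28 -194.93   70.  ]
 [ 413.34 -161.51   70.  ]] [36.32 38.59 35.85]
[[ 377.89 -175.3    24.  ]
 [ 391.2  -209.02   24.  ]] 36.244755708892
len 76.59334919021512 yaw 0.37783920866435794 yaw face 0.3649132244234523
grip [ 434.36 -172.39]
tool delta [-0.44 -3.12 -0.  ] dyaw tool -0.017382881869461464
```

send_rows(
  deltas=[
    {"delta_pos": [-0.4, -3, 45], "dr": [0, 0, -0.01], "hand": 93},
    {"delta_pos": [-0.4, -3, 90], "dr": [0, 0, -0.01], "hand": 93},
    {"delta_pos": [-0.4, -3, 130], "dr": [0, 0, -0.01], "hand": 93},
    {"delta_pos": [-0.4, -3, 160], "dr": [0, 0, -0.01], "hand": 93},
    {"delta_pos": [-0.4, -3, 180], "dr": [0, 0, -0.01], "hand": 93},
    {"delta_pos": [-0.4, -3, 192], "dr": [0, 0, -0.01], "hand": 93},
    {"delta_pos": [-0.4, -3, 198], "dr": [0, 0, -0.01], "hand": 93},
    {"delta_pos": [-0.4, -3, 198], "dr": [0, 0, -0.01], "hand": 93},
  ],
  force=35,
)

```text
time: 2.33
position: [434.0, -173.2, 20.5]
tool_rot: [3.141, 0.001, -1.202]
ft_force: [-0.1, 0.2, 0.6]
width: 92.8
```

```bash
python3 - <<'E'
from h import *; from cell import *
s=telemetry.sense(); m=camera_model("wrist"); i=snapshot("wrist")[:,:,::-1]
cv2.imwrite("pics/w2.png",i); print(s["position"],s["tool_rot"],s["joint_pos"])
E
```

```text
[ 433.96371501 -173.15179051   20.53374843] [ 3.14145118e+00  8.32359467e-04 -1.20215443e+00] [-4.79597058e-01  5.29275722e-01  1.99808299e+00  7.70156587e-04
  6.14952012e-01  7.21928089e-01]
```

View pics/w2.png

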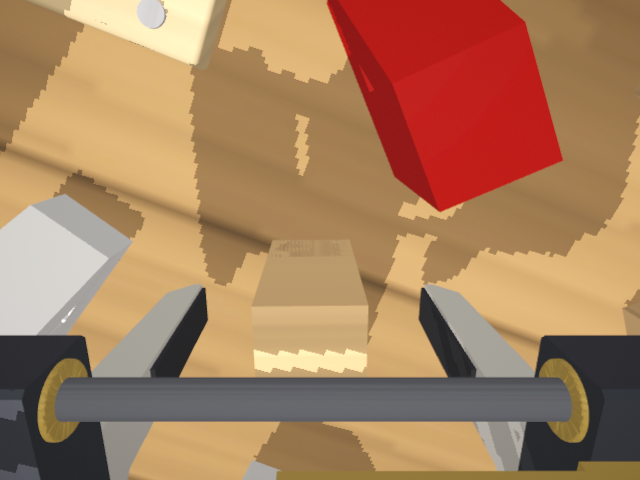

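The bracket is centred between the pads at about column 311, and the red block is clear, so I'll close.

send_rows(
  deltas=[
    {"delta_pos": [0, 0, 0], "dr": [0, 0, 0], "hand": 60},
    {"delta_pos": [0, 0, 0], "dr": [0, 0, 0], "hand": 44},
    {"delta_pos": [0, 0, 0], "dr": [0, 0, 0], "hand": 30},
    {"delta_pos": [0, 0, 0], "dr": [0, 0, 0], "hand": 30},
    {"delta_pos": [0, 0, 0], "dr": [0, 0, 0], "hand": 30},
    {"delta_pos": [0, 0, 0], "dr": [0, 0, 0], "hand": 30},
    {"delta_pos": [0, 0, 0], "dr": [0, 0, 0], "hand": 30},
    {"delta_pos": [0, 0, 0], "dr": [0, 0, 0], "hand": 30},
  ],
  force=35,
)

```text
time: 3.38
position: [434.1, -173.1, 20.8]
tool_rot: [-3.142, 0.001, -1.202]
ft_force: [0.3, 0.2, -0.7]
width: 36.0
```

send_rows(
  deltas=[
    {"delta_pos": [0, 0, -8], "dr": [0, 0, 0], "hand": 30},
    {"delta_pos": [0, 0, -30], "dr": [0, 0, 0], "hand": 30},
    {"delta_pos": [0, 0, -60], "dr": [0, 0, 0], "hand": 30},
    {"delta_pos": [0, 0, -95], "dr": [0, 0, 0], "hand": 30},
    {"delta_pos": [0, 0, -120], "dr": [0, 0, 0], "hand": 30},
    {"delta_pos": [0, 0, -130], "dr": [0, 0, 0], "hand": 30},
    {"delta_pos": [0, 0, -130], "dr": [0, 0, 0], "hand": 30},
  ],
)

```text
time: 4.25
position: [434.2, -173.2, 150.9]
tool_rot: [-3.141, 0.0, -1.202]
ft_force: [0.4, 0.6, -0.9]
width: 36.2
```

```bash
python3 - <<'E'
from h import *; from cell import *
s=telemetry.sense(); m=camera_model("wrist"); i=snapshot("wrist")[:,:,::-1]
cv2.imwrite("pics/w3.png",i); print(s["position"],s["tool_rot"],s["ft_force"],s["width"])
print(m["pose"])
r=R.from_euler("xyz",s["tool_rot"]).as_matrix()
T=np.eye(4);T[:3,:3]=r;T[:3,3]=s["position"]; C=np.linalg.inv(T)@m["pose"]; np.save("C.npy",C)
# expected end-face top corners in tool frame: tool y = -bracket x
for y,zz in [(-23,-50),(15,-50),(-23,20)]:
    for x in (-18,18):
        print(y,zz,x,proj(m,(r@[x,y,zz]+s["position"])[None]))
# move to staging
tgt=np.array([530,56.5,150]); 
print(r.T@(tgt-s["position"]))
E
```

```text
[ 434.16370152 -173.19326149  150.91715961] [-3.14108631e+00  8.25317098e-05 -1.20192470e+00] [ 0.38230951  0.63969105 -0.85155494] 36.17696903724022
[[ 3.61110152e-01  8.93877090e-01  2.65675001e-01  5.08390650e+02]
 [-9.32522656e-01  3.45846318e-01  1.03883684e-01 -1.44153587e+02]
 [ 9.76524118e-04 -2.85261410e-01  9.58449255e-01  3.16963158e+02]
 [ 0.00000000e+00  0.00000000e+00  0.00000000e+00  1.00000000e+00]]
-23 -50 -18 [[254.55408114 306.77638251]]
-23 -50 18 [[372.19807071 306.78376266]]
15 -50 -18 [[259.06188032 410.98898195]]
15 -50 18 [[367.46628282 410.96370204]]
-23 20 -18 [[274.48723576 239.97282259]]
-23 20 18 [[351.55226009 239.99227747]]
[-179.68777761 -172.20829102    1.01918688]
```

View pics/w3.png

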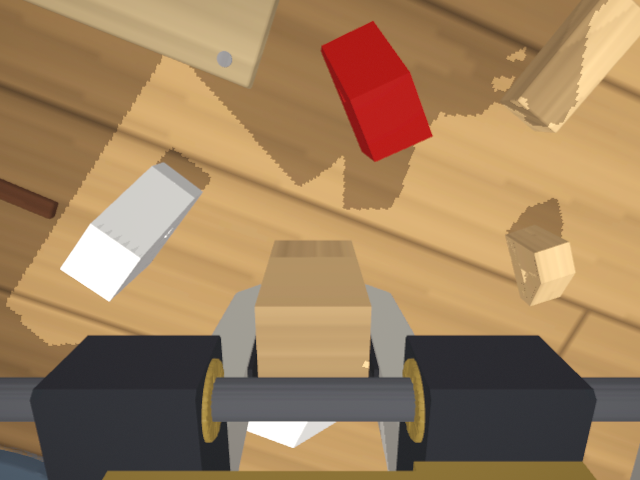

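In the hand, the end face's top edge is at row 306 and its bottom edge at row 241. The expected rows are 307 and 240, so the grasp is square and as planned. Next I'll carry it to a staging pose in front of the pocket.

send_rows(
  deltas=[
    {"delta_pos": [-20, -15, 0], "dr": [0, 0, 0.04], "hand": 30},
    {"delta_pos": [-55, -42, 0], "dr": [0, 0, 0.1], "hand": 30},
    {"delta_pos": [-95, -72, 0], "dr": [0, 0, 0.18], "hand": 30},
    {"delta_pos": [-135, -102, 0], "dr": [0, 0, 0.26], "hand": 30},
    {"delta_pos": [-170, -129, 0], "dr": [0, 0, 0.32], "hand": 30},
    {"delta_pos": [-185, -140, 0], "dr": [0, 0, 0.35], "hand": 30},
    {"delta_pos": [-190.5, -144.3, 0], "dr": [0, 0, 0.362], "hand": 30},
    {"delta_pos": [-190.5, -144.3, 0], "dr": [0, 0, 0.362], "hand": 30},
    {"delta_pos": [-190.5, -144.3, 0], "dr": [0, 0, 0.362], "hand": 30},
  ],
)

```text
time: 5.42
position: [499.5, 55.9, 150.1]
tool_rot: [3.14, 0.001, -1.564]
ft_force: [-0.0, 0.4, -0.8]
width: 36.2
```

```bash
python3 - <<'E'
from h import *; from cell import *; import pickle
s=telemetry.sense(); m=camera_model("wrist"); i=snapshot("wrist")[:,:,::-1]
cv2.imwrite("pics/w4.png",i); print(s["position"],s["tool_rot"],s["ft_force"],s["width"])
pickle.dump((s,m),open("w4.pkl","wb"))
E
```

```text
[499.52200212  55.92605219 150.11872141] [ 3.14038930e+00  7.18953377e-04 -1.56430841e+00] [-0.00164685  0.41759968 -0.81098031] 36.240087673120435
```

View pics/w4.png

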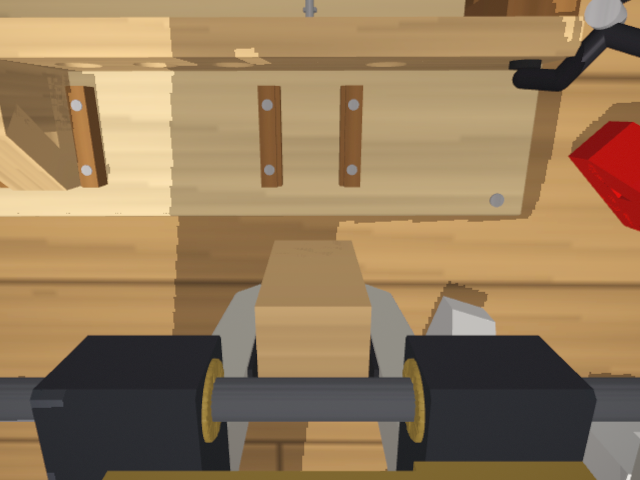

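Both cheeks are in clear view at about (270,135) and (350,135), with the board foot near row 70. I'll zoom in.

```bash
python3 - <<'E'
import cv2
i=cv2.imread("pics/w4.png")
cv2.imwrite("pics/w4z.png",cv2.resize(i[40:200,230:390],None,fx=3.7,fy=3.7,interpolation=cv2.INTER_CUBIC))
E
```

```text
(no output)
```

View pics/w4z.png

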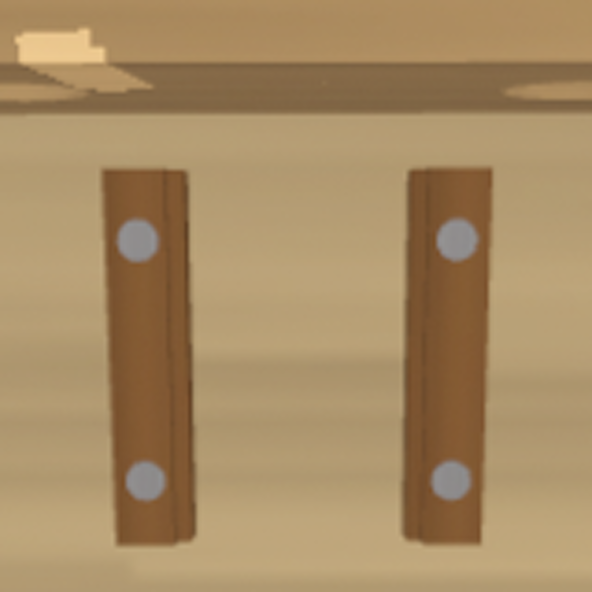

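```bash
python3 - <<'E'
from h import *; import pickle
s,m=pickle.load(open("w4.pkl","rb")); np.set_printoptions(precision=2,suppress=True)
z=lambda p:np.array(p)/3.7+[229.6,39.6]
L=ray(m,z([[164,170],[177,543.]]),32);Rr=ray(m,z([[428,168],[421,543.]]),32)
print(L,Rr,"centre",(L+Rr)/2,"gap",L-Rr)
f=ray(m,z([[10,112],[580,113.]]),18);t=ray(m,z([[10,63],[580,62.5]]),90)
i=cv2.imread("pics/w4.png")
print("foot",f,"top",t)
# bracket in hand: end-face top edge
r=R.from_euler("xyz",s["tool_rot"]).as_matrix()
q=ray(m,[[257,306],[370,306]],s["position"][2]+50);print("end face top",(q-s["position"])@r)
b=ray(m,[[275,241],[352,241]],s["position"][2]-20);print("bottom",(b-s["position"])@r)
E
```

```text
[[595.92  81.67  32.  ]
 [530.74  80.54  32.  ]] [[596.57  35.86  32.  ]
 [531.06  35.24  32.  ]] centre [[596.24  58.76  32.  ]
 [530.9   57.89  32.  ]] gap [[-0.65 45.81  0.  ]
 [-0.32 45.31  0.  ]]
foot [[606.38 110.47  18.  ]
 [606.94   7.7   18.  ]] top [[606.05  97.17  90.  ]
 [606.66  19.89  90.  ]]
end face top [[-17.25 -23.17 -50.02]
 [ 17.3  -23.18 -50.04]]
bottom [[-17.79 -22.43  19.99]
 [ 18.2  -22.44  19.96]]
```

send_rows(
  deltas=[
    {"delta_pos": [-0.8, -25, 5], "dr": [0, 0, 0], "hand": 30},
    {"delta_pos": [-1.6, -50, 20], "dr": [0, 0, 0], "hand": 30},
    {"delta_pos": [-1.6, -65, 45], "dr": [0, 0, 0], "hand": 30},
    {"delta_pos": [-1.6, -71.5, 70], "dr": [0, 0, 0], "hand": 30},
    {"delta_pos": [-1.6, -71.5, 85], "dr": [0, 0, 0], "hand": 30},
    {"delta_pos": [-1.6, -71.5, 90], "dr": [0, 0, 0], "hand": 30},
    {"delta_pos": [-1.6, -71.5, 90], "dr": [0, 0, 0], "hand": 30},
  ],
)

```text
time: 6.35
position: [571.0, 57.9, 60.6]
tool_rot: [3.141, 0.001, -1.565]
ft_force: [-0.1, -0.4, -0.8]
width: 35.6
```

```bash
python3 - <<'E'
from h import *; from cell import *; import pickle
s=telemetry.sense(); m=camera_model("wrist"); i=snapshot("wrist")[:,:,::-1]
t=snapshot("top")[:,:,::-1]; d=snapshot("side")[:,:,::-1]
cv2.imwrite("pics/w5.png",i); print(s["position"],s["tool_rot"],s["ft_force"],s["width"])
pickle.dump((s,m),open("w5.pkl","wb"))
cv2.imwrite("pics/t5.png",cv2.resize(t[180:290,190:340],None,fx=5,fy=5,interpolation=cv2.INTER_CUBIC))
cv2.imwrite("pics/s5.png",cv2.resize(d[150:270,220:380],None,fx=4.5,fy=4.5,interpolation=cv2.INTER_CUBIC))
E
```

```text
[570.9606968   57.90890216  60.60164462] [ 3.14092390e+00  7.44809063e-04 -1.56461621e+00] [-0.131225   -0.39044762 -0.77721769] 35.56343778358297
```

View pics/w5.png

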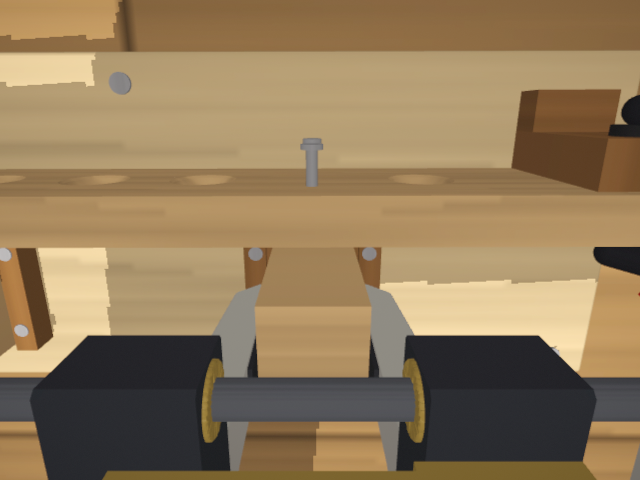

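View pics/s5.png

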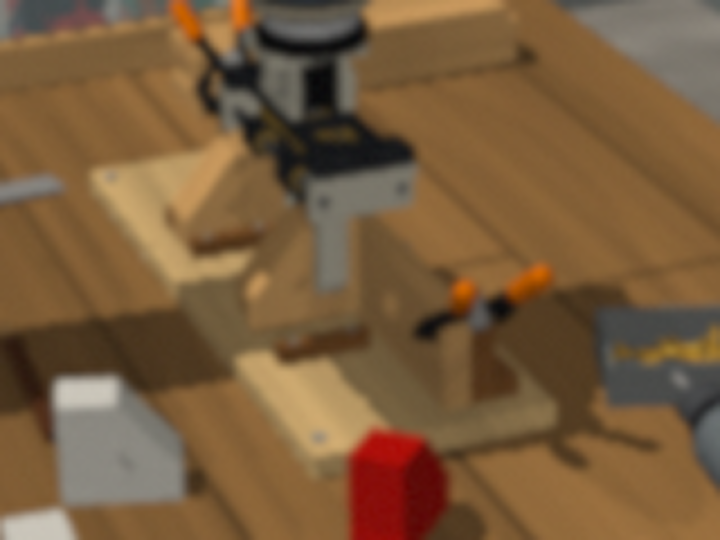

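View pics/t5.png

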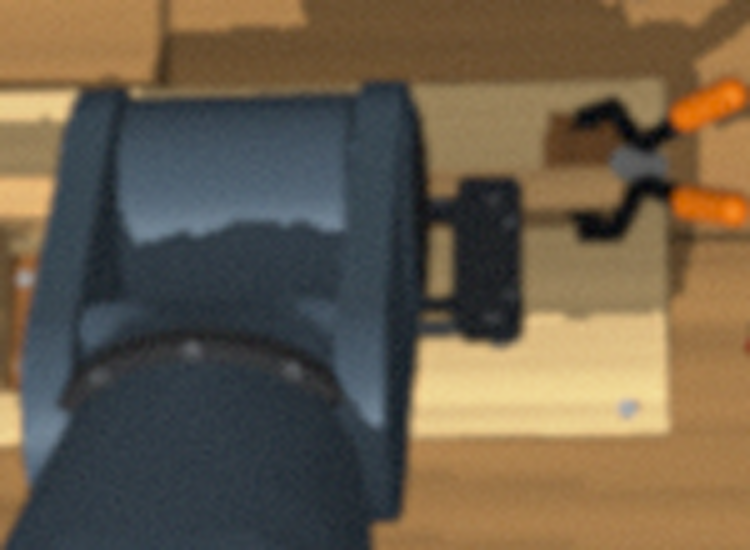

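The cheek screws at columns 256 and 369 straddle the bracket's centre at about 313, so it's centred. I'll lower it gently.

send_rows(
  deltas=[
    {"delta_pos": [0, 0, 6], "dr": [0, 0, 0], "hand": 30},
    {"delta_pos": [0, 0, 12], "dr": [0, 0, 0], "hand": 30},
    {"delta_pos": [0, 0, 17], "dr": [0, 0, 0], "hand": 30},
    {"delta_pos": [0, 0, 19.5], "dr": [0, 0, 0], "hand": 30},
    {"delta_pos": [0, 0, 19.5], "dr": [0, 0, 0], "hand": 30},
    {"delta_pos": [0, 0, 19.5], "dr": [0, 0, 0], "hand": 30},
  ],
)

```text
time: 7.25
position: [571.4, 58.0, 41.7]
tool_rot: [-3.141, 0.001, -1.565]
ft_force: [0.1, -0.8, -1.6]
width: 35.8
```

send_rows(
  deltas=[
    {"delta_pos": [0, 0, 0.7], "dr": [0, 0, 0], "hand": 30},
    {"delta_pos": [0, 0, 1.4], "dr": [0, 0, 0], "hand": 30},
    {"delta_pos": [0, 0, 1.4], "dr": [0, 0, 0], "hand": 30},
  ],
)

```text
time: 7.62
position: [571.4, 58.1, 40.2]
tool_rot: [-3.141, 0.001, -1.565]
ft_force: [-1.2, 1.0, -1.1]
width: 35.8
```

send_rows(
  deltas=[
    {"delta_pos": [0, 0, 0.5], "dr": [0, 0, 0], "hand": 30},
    {"delta_pos": [0, 0, 1], "dr": [0, 0, 0], "hand": 30},
    {"delta_pos": [0, 0, 1], "dr": [0, 0, 0], "hand": 30},
  ],
)

```text
time: 8.0
position: [571.4, 58.1, 39.2]
tool_rot: [-3.141, 0.001, -1.565]
ft_force: [-0.2, -0.5, -1.0]
width: 35.7
```

send_rows(
  deltas=[
    {"delta_pos": [0, 0, 0.3], "dr": [0, 0, 0], "hand": 30},
    {"delta_pos": [0, 0, 0.6], "dr": [0, 0, 0], "hand": 30},
    {"delta_pos": [0, 0, 0.6], "dr": [0, 0, 0], "hand": 30},
  ],
)

```text
time: 8.38
position: [571.4, 58.1, 38.8]
tool_rot: [-3.141, 0.001, -1.564]
ft_force: [-1.5, -0.0, 2.3]
width: 36.0
```

send_rows(
  deltas=[
    {"delta_pos": [0, -1.5, 0], "dr": [0, 0, 0], "hand": 30},
    {"delta_pos": [0, -3, 0], "dr": [0, 0, 0], "hand": 30},
    {"delta_pos": [0, -4.5, 0], "dr": [0, 0, 0], "hand": 30},
    {"delta_pos": [0, -6, 0], "dr": [0, 0, 0], "hand": 30},
    {"delta_pos": [0, -7, 0], "dr": [0, 0, 0], "hand": 30},
    {"delta_pos": [0, -7.5, 0], "dr": [0, 0, 0], "hand": 30},
    {"delta_pos": [0, -8, 0], "dr": [0, 0, 0], "hand": 30},
    {"delta_pos": [0, -8, 0], "dr": [0, 0, 0], "hand": 30},
  ],
)

```text
time: 9.38
position: [579.5, 58.1, 38.8]
tool_rot: [-3.141, 0.001, -1.564]
ft_force: [-1.1, 0.4, 1.3]
width: 36.0
```

```bash
python3 - <<'E'
from cell import *
for k in range(1):
    s=telemetry.sense(); print(s["position"],s["tool_rot"],s["ft_force"],s["wrist_torque"])
E
```

```text
[579.50197309  58.11977545  38.76887472] [-3.14097769e+00  7.47989749e-04 -1.56445811e+00] [-1.05071598  0.43418821  1.29658326] [4.55314989e-03 4.18376644e-01 1.89093085e-05]
```

send_rows(
  deltas=[
    {"delta_pos": [0, -0.5, 0], "dr": [0, 0, 0], "hand": 30},
    {"delta_pos": [0, -1.0, 0], "dr": [0, 0, 0], "hand": 30},
    {"delta_pos": [0, -1.5, 0], "dr": [0, 0, 0], "hand": 30},
    {"delta_pos": [0, -2, 0], "dr": [0, 0, 0], "hand": 30},
    {"delta_pos": [0, -2, 0], "dr": [0, 0, 0], "hand": 30},
  ],
)

```text
time: 10.0
position: [581.6, 58.1, 38.8]
tool_rot: [-3.141, 0.001, -1.564]
ft_force: [-1.3, 0.3, 1.8]
width: 36.0
```

send_rows(
  deltas=[
    {"delta_pos": [0, -0.4, 0], "dr": [0, 0, 0], "hand": 30},
    {"delta_pos": [0, -0.8, 0], "dr": [0, 0, 0], "hand": 30},
    {"delta_pos": [0, -0.8, 0], "dr": [0, 0, 0], "hand": 30},
  ],
)

```text
time: 10.38
position: [582.4, 58.2, 38.8]
tool_rot: [-3.141, 0.001, -1.564]
ft_force: [-1.8, 0.0, 1.7]
width: 35.8
```

send_rows(
  deltas=[
    {"delta_pos": [0, -0.3, 0], "dr": [0, 0, 0], "hand": 30},
    {"delta_pos": [0, -0.6, 0], "dr": [0, 0, 0], "hand": 30},
    {"delta_pos": [0, -0.6, 0], "dr": [0, 0, 0], "hand": 30},
  ],
)

```text
time: 10.75
position: [583.1, 58.1, 38.8]
tool_rot: [-3.141, 0.001, -1.564]
ft_force: [-2.4, -0.9, 2.7]
width: 35.9
```

send_rows(
  deltas=[
    {"delta_pos": [0, -0.3, 0], "dr": [0, 0, 0], "hand": 30},
    {"delta_pos": [0, -0.5, 0], "dr": [0, 0, 0], "hand": 30},
    {"delta_pos": [0, -0.5, 0], "dr": [0, 0, 0], "hand": 30},
  ],
)

```text
time: 11.12
position: [583.6, 58.1, 38.8]
tool_rot: [-3.141, 0.001, -1.564]
ft_force: [-1.3, -0.1, 1.8]
width: 36.3
```

send_rows(
  deltas=[
    {"delta_pos": [0, -0.3, 0], "dr": [0, 0, 0], "hand": 30},
    {"delta_pos": [0, -0.5, 0], "dr": [0, 0, 0], "hand": 30},
    {"delta_pos": [0, -0.5, 0], "dr": [0, 0, 0], "hand": 30},
  ],
)

```text
time: 11.5
position: [583.7, 58.1, 38.8]
tool_rot: [-3.142, 0.001, -1.564]
ft_force: [-5.4, -0.3, 5.4]
width: 35.9
```

send_rows(
  deltas=[
    {"delta_pos": [0, -0.3, 0], "dr": [0, 0, 0], "hand": 30},
    {"delta_pos": [0, -0.5, 0], "dr": [0, 0, 0], "hand": 30},
    {"delta_pos": [0, -0.5, 0], "dr": [0, 0, 0], "hand": 30},
  ],
)

```text
time: 11.88
position: [583.7, 58.1, 38.8]
tool_rot: [3.14, 0.001, -1.564]
ft_force: [-7.0, -0.5, 6.4]
width: 35.4
```

```bash
python3 - <<'E'
from cell import *
s=telemetry.sense(); print(s["position"],s["tool_rot"],s["ft_force"],s["wrist_torque"])
E
```

```text
[583.65074914  58.11243164  38.75365645] [ 3.14047976e+00  6.38484645e-04 -1.56425097e+00] [-7.0395618  -0.48623201  6.38311583] [-0.03512637  0.8015123   0.09694331]
```

send_rows(
  deltas=[
    {"delta_pos": [0, -0.7, -0.1], "dr": [0, 0, 0], "hand": 30},
    {"delta_pos": [0, -0.9, -0.1], "dr": [0, 0, 0], "hand": 30},
    {"delta_pos": [0, -0.9, -0.1], "dr": [0, 0, 0], "hand": 30},
  ],
)

```text
time: 12.25
position: [583.6, 58.1, 38.8]
tool_rot: [3.138, 0.001, -1.564]
ft_force: [-10.2, -0.8, 7.0]
width: 35.9
```

```bash
python3 - <<'E'
from cell import *
s=telemetry.sense(); print(s["position"],s["tool_rot"],s["ft_force"],s["wrist_torque"])
E
```

```text
[583.55774734  58.11767321  38.7959155 ] [ 3.13833696e+00  5.67170563e-04 -1.56406456e+00] [-10.20055058  -0.84286242   6.98688457] [-0.05870628  1.08454545  0.05537664]
```

send_rows(
  deltas=[
    {"delta_pos": [0, -0.9, -0.1], "dr": [0.002, 0, 0], "hand": 30},
    {"delta_pos": [0, -1.0, -0.1], "dr": [0.004, 0, 0], "hand": 30},
    {"delta_pos": [0, -1.0, -0.1], "dr": [0.004, 0, 0], "hand": 30},
    {"delta_pos": [0, -1.0, -0.1], "dr": [0.004, 0, 0], "hand": 30},
  ],
)

```text
time: 12.75
position: [583.6, 58.1, 38.8]
tool_rot: [3.14, 0.001, -1.564]
ft_force: [-8.0, -0.5, 5.9]
width: 36.2
```

```bash
python3 - <<'E'
from cell import *
s=telemetry.sense(); print(s["position"],s["tool_rot"],s["ft_force"],s["wrist_torque"])
E
```

```text
[583.63815946  58.10834773  38.76471114] [ 3.14025152e+00  5.07758851e-04 -1.56396580e+00] [-7.96515526 -0.53394095  5.85587055] [-0.13430124  1.17067159 -0.01082834]
```

send_rows(
  deltas=[
    {"delta_pos": [0, -1.2, -0.1], "dr": [0.003, 0, 0], "hand": 30},
    {"delta_pos": [0, -1.4, -0.1], "dr": [0.005, 0, 0], "hand": 30},
    {"delta_pos": [0, -1.4, -0.1], "dr": [0.005, 0, 0], "hand": 30},
    {"delta_pos": [0, -1.4, -0.1], "dr": [0.005, 0, 0], "hand": 30},
  ],
)

```text
time: 13.25
position: [583.7, 58.1, 38.7]
tool_rot: [-3.141, 0.0, -1.564]
ft_force: [-9.7, -0.7, 7.6]
width: 35.8
```

```bash
python3 - <<'E'
from cell import *
s=telemetry.sense(); print(s["position"],s["tool_rot"],s["ft_force"],s["wrist_torque"],s["width"])
E
```

```text
[583.73126742  58.11396976  38.74419935] [-3.14100432e+00  4.18119816e-04 -1.56387453e+00] [-9.67725193 -0.73013455  7.59519342] [-0.09595354  1.68081346 -0.00691572] 35.84203148282589
```

send_rows(
  deltas=[
    {"delta_pos": [0, -1.5, -0.2], "dr": [0.004, 0, 0], "hand": 30},
    {"delta_pos": [0, -1.7, -0.2], "dr": [0.004, 0, 0], "hand": 30},
    {"delta_pos": [0, -1.7, -0.2], "dr": [0.004, 0, 0], "hand": 30},
    {"delta_pos": [0, -1.7, -0.2], "dr": [0.004, 0, 0], "hand": 30},
  ],
)

```text
time: 13.75
position: [583.7, 58.1, 38.8]
tool_rot: [-3.141, 0.0, -1.564]
ft_force: [-10.8, -0.4, 8.9]
width: 35.5
```

```bash
python3 - <<'E'
from cell import *
s=telemetry.sense(); print(s["position"],s["tool_rot"],s["ft_force"],s["wrist_torque"],s["width"])
E
```

```text
[583.74597374  58.11994451  38.75056462] [-3.14095535e+00  3.41127524e-04 -1.56373734e+00] [-10.8313343   -0.41912553   8.91379307] [-0.1038592   1.94272966 -0.00250905] 35.486009372108576
```

send_rows(
  deltas=[
    {"delta_pos": [0, -1.7, -0.4], "dr": [0.003, 0, 0], "hand": 30},
    {"delta_pos": [0, -1.9, -0.6], "dr": [0.003, 0, 0], "hand": 30},
    {"delta_pos": [0, -1.9, -0.6], "dr": [0.003, 0, 0], "hand": 30},
    {"delta_pos": [0, -1.9, -0.6], "dr": [0.003, 0, 0], "hand": 30},
    {"delta_pos": [0, -1.9, -0.6], "dr": [0.003, 0, 0], "hand": 30},
  ],
)

```text
time: 14.38
position: [583.7, 58.1, 38.8]
tool_rot: [3.141, 0.0, -1.564]
ft_force: [-12.6, 0.1, 5.4]
width: 36.0
```

```bash
python3 - <<'E'
from cell import *; import cv2
s=telemetry.sense(); print(s["position"],s["tool_rot"],s["ft_force"],s["wrist_torque"],s["width"])
for n in ["wrist","side"]:
    i=snapshot(n)[:,:,::-1]
    if n=="side": i=cv2.resize(i[150:270,220:380],None,fx=4.5,fy=4.5,interpolation=cv2.INTER_CUBIC)
    cv2.imwrite(f"pics/{n}6.png",i)
s=telemetry.sense(); print(s["ft_force"])
E
```

```text
[583.70688009  58.09916624  38.78281785] [ 3.14078870e+00  2.36193792e-04 -1.56364216e+00] [-12.64076794   0.14877785   5.39026066] [-0.03942712  1.62410461 -0.00246303] 35.95451253651745
[-12.14886229  -0.4888199    4.98374531]
```

View pics/wrist6.png

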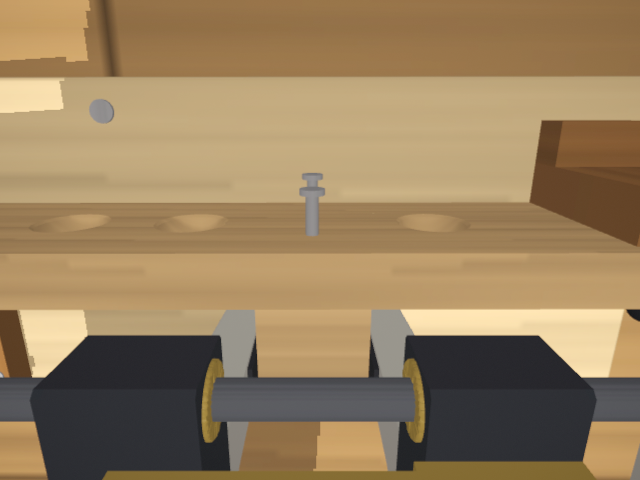

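View pics/side6.png

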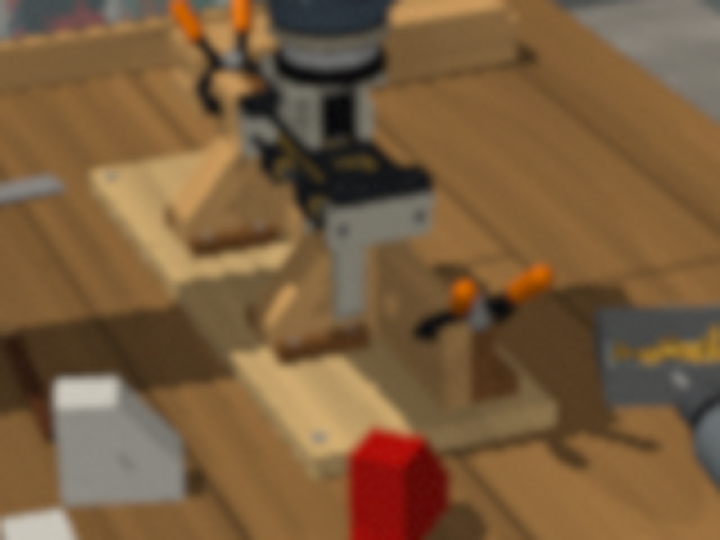

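The bracket sits between the cheeks, and in the wrist view there's no visible gap to the board. The force is about 12 N, so I'll hold it.

send_rows(
  deltas=[
    {"delta_pos": [0, -1.9, -0.5], "dr": [0.003, 0, 0], "hand": 30},
    {"delta_pos": [0, -1.9, -0.5], "dr": [0.003, 0, 0], "hand": 30},
    {"delta_pos": [0, -1.9, -0.5], "dr": [0.003, 0, 0], "hand": 30},
    {"delta_pos": [0, -1.9, -0.5], "dr": [0.003, 0, 0], "hand": 30},
    {"delta_pos": [0, -1.9, -0.5], "dr": [0.003, 0, 0], "hand": 30},
    {"delta_pos": [0, -1.9, -0.5], "dr": [0.003, 0, 0], "hand": 30},
    {"delta_pos": [0, -1.9, -0.5], "dr": [0.003, 0, 0], "hand": 30},
    {"delta_pos": [0, -1.9, -0.5], "dr": [0.003, 0, 0], "hand": 30},
    {"delta_pos": [0, -1.9, -0.5], "dr": [0.003, 0, 0], "hand": 30},
    {"delta_pos": [0, -1.9, -0.5], "dr": [0.003, 0, 0], "hand": 30},
  ],
)

```text
time: 15.72
position: [583.7, 58.1, 38.8]
tool_rot: [3.139, 0.0, -1.564]
ft_force: [-13.3, -0.9, 7.3]
width: 35.9
```

```bash
python3 - <<'E'
from cell import *
s=telemetry.sense(); print(s["position"],s["tool_rot"],s["ft_force"],s["wrist_torque"],s["width"])
E
```

```text
[583.68004411  58.09282866  38.79235733] [ 3.13939041e+00  1.48155083e-04 -1.56351354e+00] [-13.28240933  -0.94317079   7.29504245] [-0.04059295  1.59098082 -0.02766397] 35.86448243210723
```

send_rows(
  deltas=[
    {"delta_pos": [0, -1.9, -0.6], "dr": [0.005, 0, 0], "hand": 30},
    {"delta_pos": [0, -1.9, -0.6], "dr": [0.005, 0, 0], "hand": 30},
    {"delta_pos": [0, -1.9, -0.6], "dr": [0.005, 0, 0], "hand": 30},
    {"delta_pos": [0, -1.9, -0.6], "dr": [0.005, 0, 0], "hand": 30},
    {"delta_pos": [0, -1.9, -0.6], "dr": [0.005, 0, 0], "hand": 30},
    {"delta_pos": [0, -1.9, -0.6], "dr": [0.005, 0, 0], "hand": 30},
    {"delta_pos": [0, -1.9, -0.6], "dr": [0.005, 0, 0], "hand": 30},
    {"delta_pos": [0, -1.9, -0.6], "dr": [0.005, 0, 0], "hand": 30},
    {"delta_pos": [0, -1.9, -0.6], "dr": [0.005, 0, 0], "hand": 30},
    {"delta_pos": [0, -1.9, -0.6], "dr": [0.005, 0, 0], "hand": 30},
  ],
)

```text
time: 16.98
position: [583.7, 58.1, 38.8]
tool_rot: [3.14, 0.0, -1.563]
ft_force: [-11.5, -0.5, 4.4]
width: 35.7
```

```bash
python3 - <<'E'
from cell import *
s=telemetry.sense(); print(s["position"],s["tool_rot"],s["ft_force"],s["wrist_torque"],s["width"])
E
```

```text
[583.68311963  58.08774175  38.77059753] [ 3.14002894e+00  7.34797135e-05 -1.56345738e+00] [-11.5336769   -0.50210314   4.40897503] [-0.03882221  1.53475433 -0.04137342] 35.70850894257263
```

send_rows(
  deltas=[
    {"delta_pos": [0, -1.9, -0.5], "dr": [0.005, 0, 0], "hand": 30},
    {"delta_pos": [0, -1.9, -0.5], "dr": [0.005, 0, 0], "hand": 30},
    {"delta_pos": [0, -1.9, -0.5], "dr": [0.005, 0, 0], "hand": 30},
    {"delta_pos": [0, -1.9, -0.5], "dr": [0.005, 0, 0], "hand": 30},
    {"delta_pos": [0, -1.9, -0.5], "dr": [0.005, 0, 0], "hand": 30},
    {"delta_pos": [0, -1.9, -0.5], "dr": [0.005, 0, 0], "hand": 30},
    {"delta_pos": [0, -1.9, -0.5], "dr": [0.005, 0, 0], "hand": 30},
    {"delta_pos": [0, -1.9, -0.5], "dr": [0.005, 0, 0], "hand": 30},
    {"delta_pos": [0, -1.9, -0.5], "dr": [0.005, 0, 0], "hand": 30},
    {"delta_pos": [0, -1.9, -0.5], "dr": [0.005, 0, 0], "hand": 30},
  ],
)

```text
time: 18.23
position: [583.7, 58.1, 38.8]
tool_rot: [3.141, 0.0, -1.563]
ft_force: [-12.0, -0.8, 6.1]
width: 35.5
```

```bash
python3 - <<'E'
from cell import *; import cv2
s=telemetry.sense(); print(s["position"],s["tool_rot"],s["ft_force"],s["wrist_torque"],s["width"])
for n in ["top","side","wrist","top","side","wrist"]:
    i=snapshot(n)[:,:,::-1]; cv2.imwrite(f"pics/{n}9.png",i)
    s=telemetry.sense(); print(s["time"],s["ft_force"])
d=cv2.imread("pics/side9.png")
cv2.imwrite("pics/side9z.png",cv2.resize(d[180:260,260:340],None,fx=7,fy=7,interpolation=cv2.INTER_CUBIC))
E
```

```text
[583.71680685  58.0843345   38.77687413] [ 3.14072151e+00  1.70748423e-05 -1.56340187e+00] [-11.9685708   -0.7522565    6.14280696] [ 0.00393782  1.66570911 -0.00377854] 35.53904167095394
18.275 [-11.63576687  -1.10929706   6.58966512]
18.325 [-11.51463953  -0.95252645   6.66794545]
18.375 [-11.45143382  -0.18261998   6.7417286 ]
18.425 [-12.17216639  -0.2892691    6.28765479]
18.475 [-12.14989838  -0.58706239   6.38005134]
18.525 [-11.95819894  -0.71747993   5.56729084]
```

View pics/side9z.png

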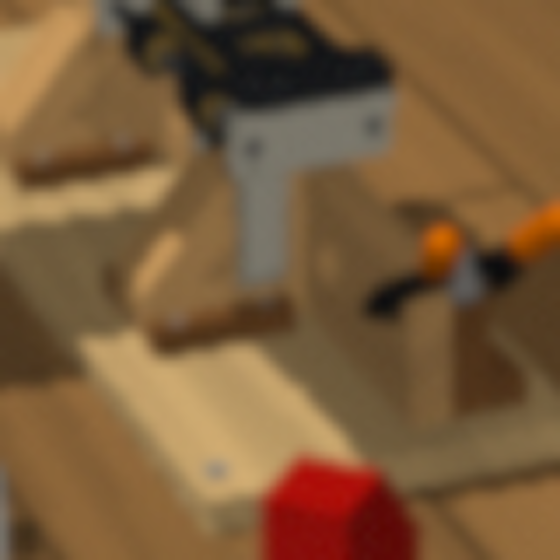

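View pics/top9.png

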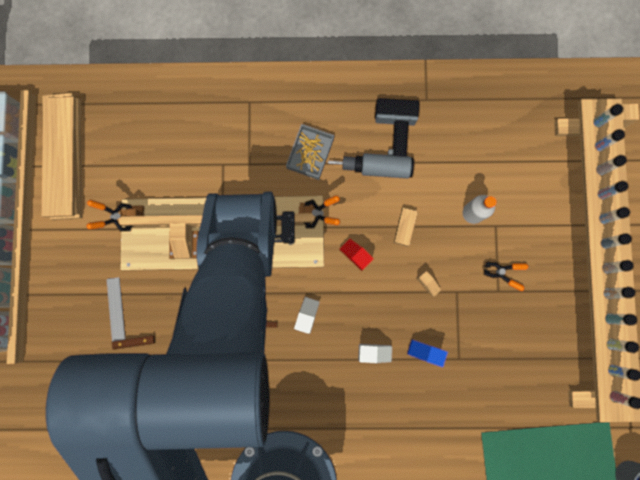

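The push is steady at about 12 N. The bracket is seated between the cheeks against the board, and the bystanders in view haven't moved. I'm handing it in.

```bash
python3 - <<'E'
from cell import *
print(env.sign_off()); s=telemetry.sense(); print(s["time"],s["ft_force"])
E
```

```text
the job is handed in; nothing more can be done
None
the job is handed in; nothing more can be done
```

The large pine bracket is in the empty pocket, tall end against the board, and the arm is still gripping it and pushing at about 12 N. I handed the job in at about 18.5 s, with the push still on.

- **Fit:** The last wrist picture I viewed, taken at the start of the hold, shows no gap to the board. The arm stopped within about 0.5 mm of where I measured the board face. The bracket's tilt and yaw are within a few milliradians of square, going by the tool angles rather than a direct measurement of the face.
- **Push:** Readings between rows over the last 4 s ran from 11.5 to 13.3 N along the board normal. On first contact they were about 5 N, and no reading went above 13.3 N.
- **Floor pressure:** The wrist also reads 4 to 7 N upwards, so the bracket is pressed lightly onto the pocket floor. Friction there may make the push on the board itself a little less than the wrist shows; I expect it to stay within 5–20 N.
- **Other things on the bench:** Nothing visible in the final top view has moved. The arm hides part of the pencil there, so I could not check all of it.
- **Disagreement:** The top and wrist cameras differed by about 2 mm on the pocket centre. I used the wrist camera's figure, and the bracket went in with no side force to speak of.

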